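# Close the parts tumbler and lift off its outer cover

## Robot

A 6-joint arm with a two-finger parallel gripper is mounted at the origin on a cart in front of the work surface, level with it; the furniture and walls round the work are solid. World frame = base frame: x ahead of the robot, y to its left, z up, the work surface at z = 0. Lengths are in mm, angles in rad, forces in N, time in s.
With the tool pointing down it reaches from about 275 to 725 mm from the base axis. Payload 15.9 kg.
Tool frame: the origin (TCP) lies midway between the tips of the shut fingers; the grasp point (between the pads) lies 19 mm behind it; z points along the fingers, y is the line along which they close (so a half turn about z gives the same grasp; the last joint's range is limited). The gripper opens to 85 mm and grips with 20 to 120 N. Pads are 22 mm wide; open, the fingers measure 114 mm over their backs; the gripper's body (76 mm by 85 mm) begins 54 mm behind the grasp point. The pads swing forward as they close: fully open they stand 13 mm farther back than shut.
Start: joints at [1.327, 0.213, -0.034, 1.323, 0, 1.571], TCP at [120.691, 485.2, 231.306] pointing down, gripper open.
Joint ranges: [-2.98, 2.98], [-0.74, 1.72], [-1.14, 1.35], [-2.1, 2.04], [-1.57, 1.44], [-3.14, 3.14]. Speed limits (rad/s): [1.89, 1.89, 2.39, 2.57, 3.14, 3.14].

## Interface

Orientations are given as a unit quaternion [x, y, z, w].
In Python, from plant import arm gives the robot as it stands.
- The arm moves only by the shell command python3 -m jog 'ROWS'. ROWS is JSON, a list of rows, each a list of 7 numbers: the turn, a rotation vector about the tool's x, y, z in units of 180 degrees (1.0 is 180 degrees), then the shift along the tool's x, y, z in units of 0.3 m (1.0 is 0.3 m), then the closure, from -1 (fully open) to 1 (shut). A call has 1 to 10 rows; each row is the pose to reach, as a shift and turn from the pose commanded when the call began, along the tool's axes at that moment, turning the shorter way round; what a row does not reach only later rows make up. A row lasts 1/8 s, in which the tool goes at most 62.5 mm and 10.7 degrees, less where a joint would pass 70% of its speed; a pose out of reach is approached as far as the arm can. A call with a number of a shift or a turn outside -1 to 1 is refused whole. A call with a gripper value outside its range is refused whole. The fingers move at their own pace and stop on an object; the grip force is fixed at half the most. Time passes only in rows, so rows that repeat a pose let the fingers close. It gives the time, the measured TCP pose, the force, the opening and the grip force at its end, in the units of the state.
- arm.sense(): the state, without advancing time (a new reading comes with each control period).
- arm.capture(name): name is "scene" or "side" or "wrist"; returns (picture, depth): 400x640x3 uint8, red, green, blue; 400x640 float32, mm along the optical axis (not along the pixel's ray), 0 where there is no reading.
- arm.camera_params(name): a dict with "fx", "fy", "cx", "cy" (pixels), "T" (4x4, takes a point from camera to world coordinates). Camera axes: x right, y up, looking along -z (the intrinsics and any distortion apply to the point x, -y, -z); pixel columns grow to the right and rows downward; lengths in mm; the calibration is good to about 2 mm. The wrist camera is an equidistant fisheye: a pixel r from the principal point sees the ray r / f radians off the axis. A picture is of the moment at which its call begins: read the wrist's pose just before it. camera_params takes no time and is no camera call; for the wrist camera it gives the pose at the moment of the call.
- arm.sign_off(): hands the job in; it is judged then, once.
The state is a dict: "t": time; "joint_positions": joint angles; "qvel": joint speeds; "joint_efforts": joint torques, N m; "eef_pos": TCP position; "ee_rot": TCP orientation; "force": force on the tool from outside, world axes, zero at the start; "ft_torque": the same for the moment, N m; "width": finger opening in mm; "grip_force": force on a finger pad.
Only numpy, scipy, OpenCV 4.12 (cv2) and the standard library are available. Lean on these libraries where they do the work, as an engineer would, in place of code of your own. Each camera call takes 0.05 s, during which the arm holds its last target. There are 200 camera calls.

## Task

Switch the parts tumbler off with its toggle before you touch the lids, then take the nested pair of lids together by the knob, lower them gently onto the drum so that the inner lid is fully home in the mouth with the outer cover over it, and let go of the knob. Then grip the outer cover by its collar and lift it straight off, leaving the inner lid seated, so that I can inspect the seal: finish holding the cover level and still, about 10 cm above where it lay. Leave the other things on the bench where they are.

Things in the scene. Friction and masses are not known exactly. Their poses are not given: they have to be found in the camera images.
- tumbler: Parts tumbler, fixed: flat grey plinth (150 mm along x, 240 along y, top at 20 mm) with an open round steel drum (outer dia 120, inner 110, rim at 90 mm) and, 120 mm to +y of the drum axis, the toggle. Origin on the drum axis at bench height, z up; its front, -x, faces the robot's side to within 20 degrees. Stands left or right of the lids.
- drum_mouth (a point): Centre of the drum's mouth, level with its rim, 90 mm above the bench; axes as the tumbler's.
- switch (a joint): Tumbler's toggle lever, rad: 0 = on, leaning 0.5 rad to the tumbler's front (-x, the robot's side); 1.0 = off, leaning 0.5 rad to its back (+x). Swings about the tumbler's y axis between two stops with light friction (1 to 2 N at the tip) and stays where it is left. Starts at 0 to 0.12.
- switch_tip (a point): Centre of the 26 mm black ball on the toggle's 10 mm round shaft, 60 mm from the pivot; the pivot lies at 0, 120, 42 mm in the tumbler's frame, on a dark housing 50 mm wide (tumbler's y), 70 mm long, 25 mm high on the plinth.
- inner_lid: Inner lid, aluminium, loose, 0.2-0.4 kg, round about z; origin under its centre. Upward in mm: plug dia 104 (foot bevelled to 96) to 10; flange dia 116, 10-14, rests on the drum rim; hub dia 28 to 20, 14-22; stem dia 12; black knob dia 24, 46-73 (straight sides 51-71), above the cover's collar. Starts on the bench. Home: origin 10 below the mouth. Lifting the knob lifts both lids.
- outer_cover: Outer cover, aluminium, loose, 0.14-0.26 kg, round about z; origin on the axis under its disc, 14 mm above the inner lid's origin when nested (rests on its flange). Disc dia 139, 4 thick; skirt hangs 12 below, inner dia 132; open upright collar, outer dia 42, inner 32, 4 to 30 mm above the origin; the knob passes through it, 29 higher. Gripping the collar lifts the cover alone.
- tape_measure: Bystander: yellow pocket tape measure, 38x83x62 mm, origin under its centre.
- duct_roll: Bystander: small black roll of tape, 53x51x19 mm, origin under its centre.
- spanner_2: Bystander: grey combination spanner lying flat, 31x153x9 mm, origin under its centre.
- screws_b: Bystander: brown card box of screws, 57x76x38 mm, origin under its centre.

How it is judged (in metres and radians):
On the way, in this order (a step that is already met when the one before it is completed fails the run):
1. the toggle is thrown to off (value of joint switch above 0.88 rad), for 0.2 s.
2. both lids, still nested, are home on the drum and the knob has been let go (horizontal distance between inner_lid and drum_mouth below 0.005 m and z of inner_lid in the frame of drum_mouth below -0.007 m and angle between inner_lid's own z axis and vertical below 0.05 rad and z of outer_cover in the frame of inner_lid below 0.017 m and contact force between the fingers and inner_lid below 0.2 N), for 0.2 s.
At the end, for the whole second after the job is handed in: Toggle off (over 0.88); inner lid home: within 5 mm of the axis and 3 mm of depth, tilt under 0.05, untouched by fingers or cover; cover held still in the fingers, its disc 74 to 200 mm above the rim (at least 70 mm above where it lay), within 60 mm of the drum axis, tilt under 0.2 rad (value of joint switch above 0.88 rad and horizontal distance between inner_lid and drum_mouth below 0.005 m and z of inner_lid in the frame of drum_mouth between -0.013 and -0.007 m and angle between inner_lid's own z axis and vertical below 0.05 rad and z of outer_cover in the frame of drum_mouth between 0.074 and 0.2 m and horizontal distance between outer_cover and drum_mouth below 0.06 m and angle between outer_cover's own z axis and vertical below 0.2 rad and linear speed of outer_cover below 0.03 m/s and contact force between the fingers and outer_cover above 2 N and contact force between each of outer_cover, the fingers and inner_lid below 0.1 N and linear speed of inner_lid below 0.02 m/s); the arm keeps its last pose, push and grip.
It fails at once if the lids are moved while the tumbler is still on (value of joint switch below 0.7 rad and distance of inner_lid from where it was at the start of the episode above 0.02 m).
It fails at once if the cover is parted from the inner lid anywhere but with the inner lid home in the drum, or the inner lid comes up with it (z of outer_cover in the frame of inner_lid above 0.026 m and not (horizontal distance between inner_lid and drum_mouth below 0.006 m and z of inner_lid in the frame of drum_mouth below -0.004 m)).
It fails at once if the lids are dropped or slammed onto the drum (contact force between inner_lid and tumbler above 80 N).
It fails at once if a bystander is shoved more than 30 mm (distance of any of tape_measure, duct_roll, spanner_2, screws_b from where it was at the start of the episode above 0.03 m).
It also fails if it takes over 69 s, if anything falls off the work surface, if the arm or the gripper's body presses on something with over 40 N, if the wrist force passes 120 N, or if a joint passes its speed limit or range.

## Working session

There is one attempt and no reset: what is moved stays moved. The work goes in short steps, Python scripts to look and compute and a shell command to move; the robot and the scene stay as the last step left them, time stands still between calls to the robot, and variables do not carry over. Pictures are saved under pics/ and viewed, at most 10 in all, crops included, and the job is handed in when it is done.

```bash
ls; mkdir -p pics
cat > h.py <<'E'
import numpy as np, cv2
from plant import arm
def cap(n):
    p=arm.camera_params(n); im,d=arm.capture(n); return im,d,p
def world(d,p):
    v,u=np.mgrid[0:400,0:640]; x=(u-p["cx"])/p["fx"]; y=(v-p["cy"])/p["fy"]
    P=np.stack([x*d,-y*d,-d],-1); T=np.array(p["T"]); W=P@T[:3,:3].T+T[:3,3]; W[d<=0]=np.nan; return W
E
python3 - <<'E'
from h import *
s=arm.sense(); print(s)
o=[]
for n in("scene","side"):
    im,d,p=cap(n); np.savez(n+".npz",im=im,d=d,W=world(d,p)); o.append(im); print(n,{k:p[k] for k in p if k!="T"},np.round(p["T"],2).tolist())
cv2.imwrite("pics/a.png",o[0][:,:,::-1]);cv2.imwrite("pics/b.png",o[1][:,:,::-1])
E
```

```text
pics
{'t': 0.0, 'joint_positions': array([ 1.32701983e+00,  2.13339108e-01, -3.50490888e-02,  1.32348963e+00,
        1.41813349e-05,  1.57077588e+00]), 'qvel': array([-9.31513924e-04, -1.48835975e-03,  3.56975277e-04,  9.93092688e-05,
        1.30840621e-03, -7.93118725e-04]), 'joint_efforts': array([-5.17349530e-03, -6.86164999e+01,  4.87117231e+01,  1.77877850e-02,
       -5.14345993e-04,  3.86176305e-05]), 'eef_pos': array([120.6001791 , 484.89586465, 230.82864762]), 'ee_rot': array([ 1.21576496e-01,  9.92581918e-01, -5.35873002e-04, -7.27912557e-05]), 'force': array([ 0.81602493, -0.28620845, -0.29653302]), 'ft_torque': array([-0.01441279, -0.02146059, -0.01042341]), 'grip_force': 0.0, 'width': 85.34523647109519}
scene {'fx': 442.1001869962559, 'fy': 442.1001869962559, 'cx': 317.71442089444884, 'cy': 198.86106891269446} [[0.86, 0.34, -0.39, -46.03], [-0.52, 0.55, -0.66, -929.45], [-0.02, 0.76, 0.64, 993.49], [0.0, 0.0, 0.0, 1.0]]
side {'fx': 395.95415552874846, 'fy': 395.95415552874846, 'cx': 317.6239179818524, 'cy': 200.6096661851168} [[-0.99, 0.04, -0.11, 357.16], [-0.12, -0.43, 0.9, 1113.12], [-0.01, 0.9, 0.43, 611.71], [0.0, 0.0, 0.0, 1.0]]
```

View pics/a.png

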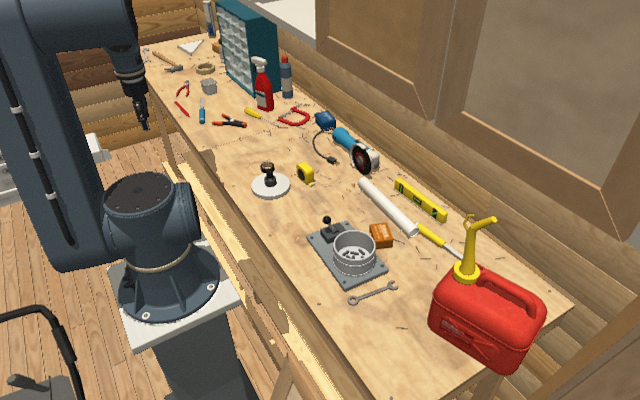

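View pics/b.png

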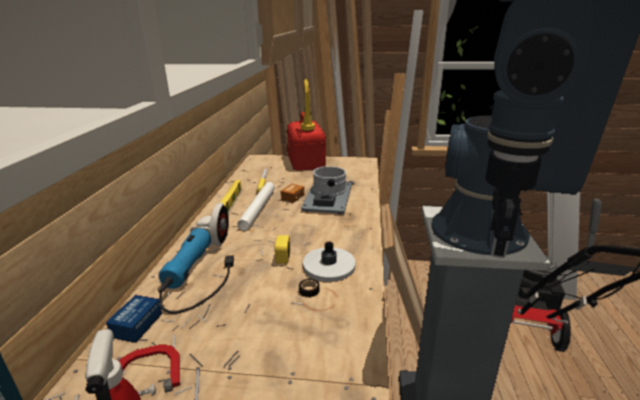

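The scene view shows the lids at about (270,183), the tape measure at (305,173), the drum at (354,250), the toggle ball at (326,220), the screw box at (381,235) and the spanner at (373,293). In the side view the duct roll is at (309,287), the lids at (329,262) and the drum at (329,183). Next I'll take positions from depth.

Run:
```python
from h import *
from scipy.optimize import least_squares
def circ(P):
    f=lambda q:np.hypot(P[:,0]-q[0],P[:,1]-q[1])-q[2]
    r=least_squares(f,[*P[:,:2].mean(0),50],loss="soft_l1",f_scale=2); return np.round(r.x,1),len(P),round(np.abs(r.fun).mean(),2)
def box(W,u0,u1,v0,v1): return W[v0:v1,u0:u1].reshape(-1,3)
S=np.load("scene.npz");D=np.load("side.npz")
for nm,F,bd,bl,bt in (("scene",S,(325,380,225,280),(245,295,155,205),(315,338,210,232)),("side",D,(300,352,160,205),(298,360,238,284),(325,340,175,195))):
    W=F["W"]
    P=box(W,*bd);h,e=np.histogram(P[:,2][~np.isnan(P[:,2])],bins=np.arange(-10,120,5));print(nm,"drum z",list(zip(e[:-1],h)))
    R=P[(P[:,2]>84)&(P[:,2]<96)];print(" rim",circ(R),np.median(R[:,2]))
    P=box(W,*bl);R=P[(P[:,2]>11)&(P[:,2]<24)];print(" disc",circ(R),np.median(R[:,2]),(R.min(0)+R.max(0))/2,R.max(0)-R.min(0))
    K=P[P[:,2]>55];print(" knob",circ(K),K.min(0),K.max(0)); T=K[K[:,2]>69];print(' knobtop',T.mean(0),(T.min(0)+T.max(0))/2)
    P=box(W,*bt);im=box(F["im"],*bt).max(1);B=P[(im<60)&(P[:,2]>75)];print(" ball",len(B),B.mean(0) if len(B) else 0, B.min(0) if len(B) else 0,B.max(0) if len(B) else 0)
W=S["W"];im=S["im"]
P=box(W,295,400,205,300);pl=P[(P[:,2]>15)&(P[:,2]<26)]
r=cv2.minAreaRect(pl[:,:2].astype(np.float32));print("plinth",r)
for n,b in (("tape",(293,320,158,190)),("box",(366,398,220,250)),("spanner",(345,400,278,306))):
    P=box(W,*b);P=P[P[:,2]>(6 if n=="spanner" else 12)];print(n,P.min(0),P.max(0))
P=box(D["W"],296,322,276,298);P=P[(P[:,2]>8)];print("roll",P.min(0),P.max(0))
```

```text
scene drum z [(np.int64(-10), np.int64(3)), (np.int64(-5), np.int64(158)), (np.int64(0), np.int64(91)), (np.int64(5), np.int64(14)), (np.int64(10), np.int64(41)), (np.int64(15), np.int64(386)), (np.int64(20), np.int64(369)), (np.int64(25), np.int64(246)), (np.int64(30), np.int64(186)), (np.int64(35), np.int64(207)), (np.int64(40), np.int64(205)), (np.int64(45), np.int64(155)), (np.int64(50), np.int64(125)), (np.int64(55), np.int64(99)), (np.int64(60), np.int64(82)), (np.int64(65), np.int64(120)), (np.int64(70), np.int64(107)), (np.int64(75), np.int64(93)), (np.int64(80), np.int64(96)), (np.int64(85), np.int64(170)), (np.int64(90), np.int64(61)), (np.int64(95), np.int64(0)), (np.int64(100), np.int64(0)), (np.int64(105), np.int64(0)), (np.int64(110), np.int64(0))]
 rim (array([ 478.3, -227.2,   57.4]), 250, np.float64(1.54)) 88.3372237999119
 disc (array([441.3, 246. ,  56.7]), 699, np.float64(15.75)) 17.12064962891202 [438.22572885 269.78356357  17.3726335 ] [137.43325219 209.53586005  12.53551088]
 knob (array([438.4, 235.7,   9.1]), 46, np.float64(2.27)) [425.991054   221.04324898  
[... 1431 characters left out ...]
05804 ]
 knobtop [439.94080609 239.83523487  72.12989635] [440.40904814 238.54761112  71.80347447]
 ball 50 [463.60839033 -98.83140194  99.45032505] [ 452.14812019 -161.7918723    78.23158943] [481.76672408 -88.61039134 109.45474098]
plinth ((549.1026000976562, -184.9484405517578), (242.1482696533203, 290.5419921875), 88.11174011230469)
tape [546.29244631 174.00419097  12.10711429] [586.75336872 245.65391407  66.22247556]
box [ 513.24605222 -272.27105244   12.30048804] [ 693.3575007  -140.12733743   91.76479893]
spanner [ 389.44982642 -362.56162602    6.0110158 ] [ 542.51893672 -266.66033544   23.14051381]
roll [451.97403796 297.64990265   8.02834111] [502.80782145 370.72335967  21.00294468]
```

```bash
python3 -m jog '[[0,0,-0.0776,-0.97,-0.6,-0.25,-1],[0,0,-0.0776,-0.97,-0.6,-0.25,-1],[0,0,-0.0776,-0.97,-0.6,-0.25,-1],[0,0,-0.0776,-0.97,-0.6,-0.25,-1],[0,0,-0.0776,-0.97,-0.6,-0.25,-1],[0,0,-0.0776,-0.97,-0.6,-0.25,-1],[0,0,-0.0776,-0.97,-0.6,-0.25,-1],[0,0,-0.0776,-0.97,-0.6,-0.25,-1],[0,0,-0.0776,-0.97,-0.6,-0.25,-1],[0,0,-0.0776,-0.97,-0.6,-0.25,-1]]'
python3 - <<'E'
from h import *
im,d,p=cap("wrist"); print({k:p[k] for k in p if k!="T"},np.round(p["T"],3).tolist()); np.savez("w1.npz",im=im,d=d,T=p["T"]); cv2.imwrite("pics/w1.png",im[:,:,::-1]); s=arm.sense(); print(s["eef_pos"],s["ee_rot"],s["joint_positions"])
E
```

```text
t: 1.35
eef_pos: [359.1, 240.9, 306.2]
ee_rot: [-0.001, 1.0, -0.0, -0.0]
force: [0.4, 0.1, -0.9]
width: 85.4
grip_force: 0.0
{'fx': 309.70691628693146, 'fy': 309.70691628693146, 'cx': 318.7916546700922, 'cy': 198.51155380424996} [[-0.001, -0.946, -0.325, 275.391], [1.0, -0.0, -0.0, 239.138], [0.0, -0.325, 0.946, 448.571], [0.0, 0.0, 0.0, 1.0]]
[359.16224869 240.78223098 306.21469575] [-6.50748959e-04  9.99999785e-01 -3.16687982e-05 -7.68114538e-05] [ 5.90558539e-01  7.27195876e-02 -1.07606084e-02  1.48747902e+00
  3.28249923e-05  5.89257039e-01]
```

View pics/w1.png

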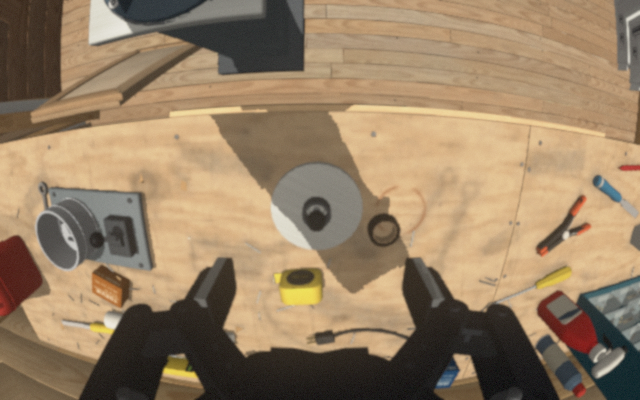

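The wrist view shows the lids at (317,206), the duct roll at (384,230), the tape at (300,287), the drum at (68,235) and the toggle ball at (97,240). I'll fit these from fisheye depth.

```bash
cat >> h.py <<'E'
def wfish(d,p):
    v,u=np.mgrid[0:400,0:640]; x=(u-p["cx"])/p["fx"]; y=(v-p["cy"])/p["fy"]; r=np.hypot(x,y)+1e-9
    k=np.tan(np.minimum(r,1.45))/r; P=np.stack([x*k*d,-y*k*d,-d],-1); T=np.array(p["T"]); W=P@T[:3,:3].T+T[:3,3]; W[d<=0]=np.nan; return W
def sel(W,x0,x1,y0,y1,z0,z1):
    m=(W[...,0]>x0)&(W[...,0]<x1)&(W[...,1]>y0)&(W[...,1]<y1)&(W[...,2]>z0)&(W[...,2]<z1); return W[m]
def circ(P,r0=None):
    from scipy.optimize import least_squares
    f=lambda q:np.hypot(P[:,0]-q[0],P[:,1]-q[1])-(q[2] if r0 is None else r0)
    r=least_squares(f,[*P[:,:2].mean(0),50],loss="soft_l1",f_scale=1.5); return np.round(r.x,1),len(P),round(np.median(np.abs(r.fun)),2)
def hull(P):
    return cv2.convexHull(P[:,:2].astype(np.float32))[:,0]
E
python3 - <<'E'
from h import *
F=np.load("w1.npz");p=arm.camera_params("wrist");p["T"]=F["T"];W=wfish(F["d"],p)
B=sel(W,300,600,60,420,-20,8);print("bench",np.median(B[:,2]))
D=sel(W,360,515,160,320,12,24);print("disc",np.median(D[:,2]),circ(hull(D)),cv2.minEnclosingCircle(hull(D)))
K=sel(W,410,470,210,270,66,80);print("knob",np.median(K[:,2]),cv2.minEnclosingCircle(hull(K)),K.mean(0))
R=sel(W,455,530,280,380,10,26);print("roll",R.min(0),R.max(0))
for n,q in(("scene",None),("side",None)):
    W2=np.load(n+".npz")["W"];D=sel(W2,360,512,165,312,14,22);print(n,cv2.minEnclosingCircle(hull(D)),circ(hull(D)))
E
```

```text
bench -0.38117939954184976
disc 17.690371301951302 (array([439.9, 236.1,  69.7]), 41, np.float64(0.44)) ((446.1928405761719, 248.29791259765625), 83.7607421875)
knob 72.32627658371882 ((439.7872314453125, 235.2295379638672), 12.27181339263916) [438.59496817 235.23170006  72.07782685]
roll [455.03016295 280.0130407   10.19048676] [503.6394814  367.03538585  20.09239022]
scene ((433.9959716796875, 237.22622680664062), 73.22364807128906) (array([437.7, 236.4,  69.3]), 27, np.float64(1.06))
side ((441.7597351074219, 238.95535278320312), 71.62890625) (array([440. , 238.8,  69.3]), 29, np.float64(0.97))
```

```bash
python3 -m jog '[[0,0,0,-0.1,-1,0,1],[0,0,0,-0.1,-1,0,1],[0,0,0,-0.1,-1,0,1],[0,0,0,-0.1,-1,0,1],[0,0,0,-0.1,-1,0,1],[0,0,0,-0.1,-1,0,1],[0,0,0,-0.1,-1,0,1],[0,0,0,-0.1,-1,0,1]]';python3 - <<'E'
from h import *
im,d,p=cap("wrist"); np.savez("w2.npz",im=im,d=d,T=p["T"]); cv2.imwrite("pics/w2.png",im[:,:,::-1]);W=wfish(d,p); print(arm.sense()["eef_pos"])
B=sel(W,300,600,-100,60,-20,8);print("bench",np.median(B[:,2]))
R=sel(W,400,560,-310,-150,84,96);print("rim",np.median(R[:,2]),circ(R),circ(hull(R)),cv2.minEnclosingCircle(hull(R)))
K=sel(W,420,520,-150,-70,70,125);print("ball",K.min(0),K.max(0),K.mean(0))
P=sel(W,380,580,-320,-40,14,26);print("plinth",np.median(P[:,2]),cv2.minAreaRect(P[:,:2].astype(np.float32)))
H=sel(W,420,520,-150,-70,36,52);print("housing",cv2.minAreaRect(H[:,:2].astype(np.float32)))
E
```

```text
t: 2.4
eef_pos: [389.6, -58.6, 306.4]
ee_rot: [-0.001, 1.0, 0.0, 0.0]
force: [-0.6, -0.7, 0.1]
width: -0.1
grip_force: 0.0
[389.67910916 -58.5679736  306.3568493 ]
bench -0.47052659330438473
rim 88.97485862211929 (array([ 479.2, -227.4,   57.1]), 1050, np.float64(1.23)) (array([ 479.9, -228. ,   59.9]), 52, np.float64(0.21)) ((480.2346496582031, -228.1453399658203), 60.7875862121582)
ball [ 451.02617819 -119.43816996   93.38470154] [474.78829374 -95.53972611 110.91833855] [ 460.5598034  -106.47882679  104.97874221]
plinth 19.764731249041375 ((487.0039978027344, -171.93019104003906), (183.6591796875, 255.35386657714844), 2.5560760498046875)
housing ((486.1217041015625, -107.37086486816406), (49.357696533203125, 69.84529113769531), 86.92974090576172)
```

View pics/w2.png

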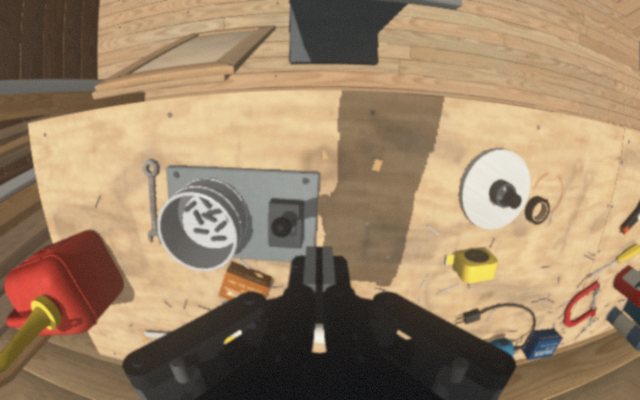

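The wrist view shows the drum at (205,222), the ball at (284,225) over its housing, the spanner at (152,200) and the screw box at (246,282). The drum axis fits at (480,-228), the housing at (486,-107.4) and the yaw at about -3°, which agree with each other and with the given sizes. Next I throw the toggle.

```bash
python3 -m jog '[[0,0,0,0,-0.163,0.2,1],[0,0,0,0,-0.163,0.4,1],[0,0,0,0,-0.163,0.6,1],[0,0,0,0,-0.163,0.735,1],[0,0,0,0,-0.163,0.735,1],[0,0,0,0,-0.163,0.735,1]]'; python3 -m jog '[[0,0,0,-0.07,0,0,1],[0,0,0,-0.12,0,0,1],[0,0,0,-0.16,0,0,1],[0,0,0,-0.2,0,0,1],[0,0,0,-0.24,0,0,1],[0,0,0,-0.28,0,0,1],[0,0,0,-0.31,0,0,1],[0,0,0,-0.33,0,0,1],[0,0,0,-0.34,0,0,1],[0,0,0,-0.34,0,0,1]]'
```

```text
t: 3.2
eef_pos: [390.7, -108.4, 87.6]
ee_rot: [-0.001, 1.0, -0.0, 0.001]
force: [0.9, -0.4, 1.1]
width: 0.1
grip_force: 0.0
t: 4.45
eef_pos: [491.7, -108.6, 85.8]
ee_rot: [-0.0, 1.0, 0.0, 0.0]
force: [0.7, 0.6, 0.4]
width: 0.2
grip_force: 0.0
```

```bash
python3 -m jog '[[0,0,0,-0.01,0,0,1],[0,0,0,-0.02,0,0,1],[0,0,0,-0.02,0,0,1]]'
```

```text
t: 4.82
eef_pos: [493.2, -108.5, 84.8]
ee_rot: [0.0, 1.0, 0.0, -0.004]
force: [-27.3, -0.5, 11.7]
width: -0.0
grip_force: 14.0
```

```bash
python3 -m jog '[[0,0,0,0.1,0,0,1],[0,0,0,0.2,0,-0.2,1],[0,0,0,0.3,0,-0.4,1],[0,0,0,0.3,0.2,-0.5,1],[0,0,0,0.3,0.4,-0.5,-1],[0,0,0,0.3,0.4,-0.5,-1],[0,0,0,0.3,0.4,-0.5,-1],[0,0,0,0.3,0.4,-0.5,-1]]';python3 - <<'E'
from h import *
im,d,p=cap("wrist"); cv2.imwrite("pics/w3.png",im[100:350,0:450,::-1]);W=wfish(d,p)
K=sel(W,440,560,-150,-70,70,125);print("ball",K.min(0),K.max(0),K.mean(0))
R=sel(W,400,560,-310,-150,84,96);print("rim",np.median(R[:,2]),circ(R),circ(hull(R)))
E
```

```text
t: 5.82
eef_pos: [407.6, 10.4, 235.6]
ee_rot: [0.001, 1.0, -0.0, -0.0]
force: [0.1, -0.2, -0.3]
width: 72.3
grip_force: 0.0
ball [ 495.89404162 -121.80586451   70.07072339] [ 517.56726806 -103.91576753  107.02682811] [ 505.0142445  -111.70958944   89.65486374]
rim 88.92170520059403 (array([ 479.2, -226.9,   57.1]), 1243, np.float64(1.1)) (array([ 480.1, -228. ,   60. ]), 45, np.float64(0.22))
```

```bash
python3 -m jog '[[0,0,0,-0.108,0.2,0,-1],[0,0,0,-0.108,0.4,0,-1],[0,0,0,-0.108,0.6,0,-1],[0,0,0,-0.108,0.753,0,-1],[0,0,0,-0.108,0.753,0.1,-1],[0,0,0,-0.108,0.753,0.2,-1],[0,0,0,-0.108,0.753,0.25,-1],[0,0,0,-0.108,0.753,0.25,-1]]';python3 - <<'E'
from h import *
im,d,p=cap("wrist");W=wfish(d,p);print(arm.sense()["eef_pos"],arm.sense()["ee_rot"])
D=sel(W,360,515,160,312,12,24);print("disc",np.median(D[:,2]),circ(hull(D)))
K=sel(W,410,470,210,270,69,80);print("knob",np.median(K[:,2]),cv2.minEnclosingCircle(hull(K)))
E
```

```text
t: 6.88
eef_pos: [439.9, 236.4, 160.3]
ee_rot: [0.001, 1.0, -0.0, -0.001]
force: [0.4, -0.7, 0.8]
width: 85.5
grip_force: 0.0
[440.3921932  236.78705396 161.26174942] [ 5.32280054e-04  9.99999858e-01 -5.75264949e-06  1.16566288e-05]
disc 17.735047733302423 (array([439.8, 235.4,  69.2]), 56, np.float64(0.17))
knob 72.51164537575633 ((439.48956298828125, 235.55453491210938), 12.056859016418457)
```

```bash
python3 -m jog '[[0,0,0,0.001,-0.003,0.12,-1],[0,0,0,0.001,-0.003,0.24,-1],[0,0,0,0.001,-0.003,0.34,-1],[0,0,0,0.001,-0.003,0.378,-1],[0,0,0,0.001,-0.003,0.378,1],[0,0,0,0.001,-0.003,0.378,1],[0,0,0,0.001,-0.003,0.378,1],[0,0,0,0.001,-0.003,0.378,1],[0,0,0,0.001,-0.003,0.378,1],[0,0,0,0.001,-0.003,0.378,1]]'
```

```text
t: 8.18
eef_pos: [440.3, 236.8, 48.4]
ee_rot: [-0.0, 1.0, 0.0, 0.001]
force: [-2.9, -1.1, 10.2]
width: 21.7
grip_force: 58.3
```

```bash
python3 -m jog '[[0,0,0,0,0,-0.03,1],[0,0,0,0,0,-0.06,1],[0,0,0,0,0,-0.12,1],[0,0,0,0,0,-0.2,1],[0,0,0,0,0,-0.3,1],[0,0,0,0,0,-0.4,1],[0,0,0,0,0,-0.45,1],[0,0,0,0,0,-0.45,1],[0,0,0,0,0,-0.45,1]]';python3 - <<'E'
from h import *
im,d,p=cap("wrist");W=wfish(d,p);s=arm.sense();print(s["eef_pos"],s["force"],s["width"])
im2,d2,p2=cap("side")
cv2.imwrite("pics/w4.png",np.hstack([im[100:400,120:520],im2[150:450,200:450]]  if 0 else [im[100:400,150:500],cv2.resize(im2[180:300,260:420],(400,300))])[:,:,::-1])
e=s["eef_pos"]
D=sel(W,350,530,150,330,e[2]-48,e[2]-20);print("disc",np.median(D[:,2]),circ(hull(D)))
A=np.c_[D[:,:2],np.ones(len(D))];print("plane",np.linalg.lstsq(A,D[:,2],rcond=None)[0])
E
```

```text
t: 9.3
eef_pos: [439.3, 236.1, 181.3]
ee_rot: [0.0, 1.0, -0.0, -0.001]
force: [0.0, 1.1, -5.1]
width: 21.9
grip_force: 59.3
[439.19354853 236.08226221 181.23668062] [-0.83086965 -0.0220977  -4.91333437] 22.069434605331995
disc 150.65318891383495 (array([438.6, 234.4,  69.1]), 63, np.float64(0.13))
plane [ 1.04879107e-03 -3.25507292e-04  1.50350672e+02]
```

View pics/w4.png

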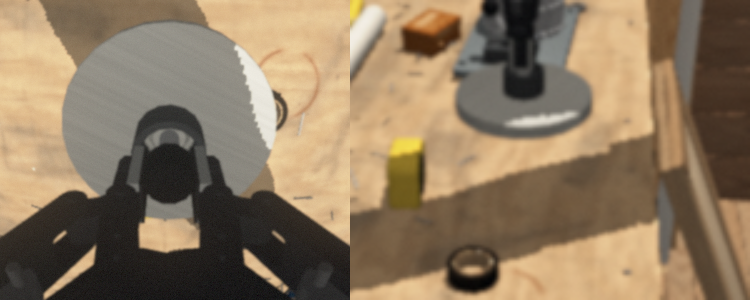

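The view shows both lids nested and level in the grip, with the disc around (170,120) in the left half and the duct roll still on the bench. Moving over to the drum.

```bash
python3 -m jog '[[0,0,0,0,0,-0.1,1],[0,0,0,0,-0.05,-0.2,1],[0,0,0,0.02,-0.15,-0.25,1],[0,0,0,0.04,-0.27,-0.25,1],[0,0,0,0.06,-0.4,-0.25,1],[0,0,0,0.08,-0.53,-0.25,1],[0,0,0,0.1,-0.66,-0.25,1],[0,0,0,0.1,-0.79,-0.25,1],[0,0,0,0.1,-0.9,-0.25,1],[0,0,0,0.1,-1,-0.25,1]]' && python3 -m jog '[[0,0,0,0,-0.1,0,1],[0,0,0,0,-0.2,0,1],[0,0,0,0,-0.3,0,1],[0,0,0,0,-0.4,0,1],[0,0,0,0,-0.48,0,1],[0,0,0,0,-0.53,0,1],[0,0,0,0,-0.54,0,1],[0,0,0,0,-0.54,0,1],[0,0,0,0,-0.54,0,1]]';cat > m.py <<'E'
from h import *
im,d,p=cap("wrist");W=wfish(d,p);s=arm.sense();e=s["eef_pos"];print(e,s["force"],s["width"])
D=sel(W,e[0]-85,e[0]+85,e[1]-85,e[1]+85,e[2]-40,e[2]-24);print("disc",np.median(D[:,2]),circ(hull(D)),circ(hull(D),69.5))
R=sel(W,400,560,-310,-150,85,95);print("rim",np.median(R[:,2]),circ(R,57.5))
h=hull(R);c=np.array([480,-228]);h=h[np.hypot(*(h-c).T)>57];print(circ(h,60.),np.round(h.min(0)),np.round(h.max(0)))
K=sel(W,480,560,-150,-70,85,125);print("ball",K.min(0),K.max(0))
cv2.imwrite("pics/m%.2f.png"%s["t"],im[:,:,::-1])
E
python3 m.py
```

```text
t: 10.65
eef_pos: [409.3, -64.8, 256.8]
ee_rot: [0.0, 1.0, 0.0, -0.0]
force: [0.1, -0.3, -4.3]
width: 22.0
grip_force: 59.8
t: 11.78
eef_pos: [409.8, -225.0, 257.4]
ee_rot: [-0.0, 1.0, 0.0, 0.0]
force: [0.4, 0.6, -4.3]
width: 22.5
grip_force: 59.8
[ 409.8101854  -225.00419165  257.47168505] [ 0.56022524  0.59300867 -5.04274948] 22.03850821018139
disc 226.76668931242915 (array([ 409.6, -224.8,   69.2]), 66, np.float64(0.15)) (array([ 409.8, -224.8,   50. ]), 66, np.float64(0.26))
  return _methods._mean(a, axis=axis, dtype=dtype,
  ret = ret.dtype.type(ret / rcount)
h.py:16: RuntimeWarning: Mean of empty slice.
  r=least_squares(f,[*P[:,:2].mean(0),50],loss="soft_l1",f_scale=1.5); return np.round(r.x,1),len(P),round(np.median(np.abs(r.fun)),2)
  ret = um.true_divide(
Traceback (most recent call last):
  File "m.py", line 4, in <module>
    R=sel(W,400,560,-310,-150,85,95);print("rim",np.median(R[:,2]),circ(R,57.5))
                                                                   ~~~~^^^^^^^^
  File "h.py", line 16, in circ
    r=least_squares(f,[*P[:,:2].mean(0),50],loss="soft_l1",f_scale=1.5); return np.round(r.x,1),len(P),round(np.median(np.abs(r.fun)),2)
ValueError: Initial guess is outside of provided bounds
```

```bash
python3 -m jog '[[0,0,0,-0.1,0.12,0,1],[0,0,0,-0.2,0.25,0,1],[0,0,0,-0.23,0.37,0,1],[0,0,0,-0.23,0.48,0,1],[0,0,0,-0.23,0.54,0,1],[0,0,0,-0.23,0.54,0,1],[0,0,0,-0.23,0.54,0,1],[0,0,0,-0.23,0.54,0,1]]'; python3 m.py; python3 m.py
```

```text
t: 12.82
eef_pos: [478.7, -64.4, 257.4]
ee_rot: [0.001, 1.0, -0.0, -0.0]
force: [1.2, 0.1, -3.4]
width: 21.7
grip_force: 60.0
[478.69634664 -64.31816556 257.37978864] [ 0.4095226   0.27102276 -4.15773951] 21.995968551094993
disc 226.70758147041266 (array([477. , -65.5,  69.2]), 57, np.float64(0.09)) (array([477.1, -65.5,  50. ]), 57, np.float64(0.28))
rim 89.27361112931774 (array([ 479.7, -227.2,   50. ]), 1292, np.float64(1.39))
(array([ 479.9, -228.1,   50. ]), 45, np.float64(0.15)) [ 420. -288.] [ 540. -169.]
[478.71386788 -64.22911484 257.39684664] [-0.12482864  0.31615208 -3.64284497] 22.1440801417802
disc 226.69429690211865 (array([477. , -65.4,  69.1]), 62, np.float64(0.14)) (array([477.2, -65.4,  50. ]), 62, np.float64(0.32))
rim 89.2668255498159 (array([ 479.8, -227.3,   50. ]), 1295, np.float64(1.33))
(array([ 480.1, -228.2,   50. ]), 46, np.float64(0.33)) [ 420. -288.] [ 540. -169.]Traceback (most recent call last):
  File "m.py", line 6, in <module>
    K=sel(W,480,560,-150,-70,85,125);print("ball",K.min(0),K.max(0))
                                                  ~~~~~^^^
    return umr_minimum(a, axis, None, out, keepdims, initial, where)
ValueError: zero-size array to reduction operation minimum which has no identity
Traceback (most recent call last):
  File "m.py", line 6, in <module>
    K=sel(W,480,560,-150,-70,85,125);print("ball",K.min(0),K.max(0))
                                                  ~~~~~^^^
ValueError: zero-size array to reduction operation minimum which has no identity
```

```bash
python3 -m jog '[[0,0,0,-0.006,-0.1,0,1],[0,0,0,-0.006,-0.22,0,1],[0,0,0,-0.006,-0.34,0,1],[0,0,0,-0.006,-0.45,0,1],[0,0,0,-0.006,-0.546,0,1],[0,0,0,-0.006,-0.546,0.1,1],[0,0,0,-0.006,-0.546,0.2,1],[0,0,0,-0.006,-0.546,0.3,1],[0,0,0,-0.006,-0.546,0.325,1],[0,0,0,-0.006,-0.546,0.325,1]]';python3 -m jog '[[0,0,0,0,0,0,1],[0,0,0,0,0,0,1]]'; python3 m.py 2>&1 | grep -v Err; python3 m.py 2>&1 | grep disc
```

```text
t: 14.18
eef_pos: [480.5, -227.6, 160.3]
ee_rot: [0.0, 1.0, 0.0, -0.0]
force: [-0.5, -0.2, -3.1]
width: 21.9
grip_force: 60.2
t: 14.42
eef_pos: [481.1, -227.7, 160.8]
ee_rot: [-0.0, 1.0, -0.0, 0.001]
force: [0.1, 0.2, -3.9]
width: 21.7
grip_force: 60.2
  return _methods._mean(a, axis=axis, dtype=dtype,
  ret = ret.dtype.type(ret / rcount)
h.py:16: RuntimeWarning: Mean of empty slice.
  r=least_squares(f,[*P[:,:2].mean(0),50],loss="soft_l1",f_scale=1.5); return np.round(r.x,1),len(P),round(np.median(np.abs(r.fun)),2)
  ret = um.true_divide(
[ 480.92498804 -227.60552776  160.64782562] [ 0.53008354  0.32212374 -4.44870412] 21.808845871273096
disc 130.1025671370341 (array([ 479.6, -231.4,   69.1]), 69, np.float64(0.14)) (array([ 479.8, -231.4,   50. ]), 69, np.float64(0.29))
Traceback (most recent call last):
  File "m.py", line 4, in <module>
    R=sel(W,400,560,-310,-150,85,95);print("rim",np.median(R[:,2]),circ(R,57.5))
                                                                   ~~~~^^^^^^^^
  File "h.py", line 16, in circ
    r=least_squares(f,[*P[:,:2].mean(0),50],loss="soft_l1",f_scale=1.5); return np.round(r.x,1),len(P),round(np.median(np.abs(r.fun)),2)
disc 129.91480967063262 (array([ 479.5, -231.5,   69.2]), 60, np.float64(0.14)) (array([ 479.7, -231.5,   50. ]), 60, np.float64(0.27))
```

The cover has slid within its play on the inner lid, so its disc doesn't show where the inner lid is. The knob in the grip is the better reference, and it's on axis. I'll lower slowly and watch the force.

```bash
python3 -m jog '[[0,0,0,0,0,0.03,1],[0,0,0,0,0,0.05,1],[0,0,0,0,0,0.065,1],[0,0,0,0,0,0.075,1],[0,0,0,0,0,0.08,1],[0,0,0,0,0,0.085,1],[0,0,0,0,0,0.085,1]]'; python3 -m jog '[[0,0,0,0,0,0.005,1],[0,0,0,0,0,0.01,1],[0,0,0,0,0,0.01,1]]'
```

```text
t: 15.4
eef_pos: [480.5, -227.4, 134.4]
ee_rot: [-0.0, 1.0, -0.0, 0.0]
force: [-1.1, -0.7, -3.5]
width: 21.8
grip_force: 60.2
t: 15.78
eef_pos: [480.5, -227.4, 131.3]
ee_rot: [-0.0, 1.0, 0.0, -0.0]
force: [-0.7, 0.4, -3.8]
width: 22.0
grip_force: 60.2
```

```bash
python3 -m jog '[[0,0,0,0,0,0.003,1],[0,0,0,0,0,0.006,1],[0,0,0,0,0,0.006,1]]';  python3 -m jog '[[0,0,0,0,0,0.002,1],[0,0,0,0,0,0.004,1],[0,0,0,0,0,0.004,1]]'
```

```text
t: 16.15
eef_pos: [480.5, -227.4, 129.5]
ee_rot: [-0.0, 1.0, 0.0, -0.0]
force: [0.9, 0.3, -3.8]
width: 21.7
grip_force: 60.2
t: 16.52
eef_pos: [480.5, -227.4, 128.5]
ee_rot: [-0.0, 1.0, -0.0, 0.0]
force: [0.1, 0.4, -2.6]
width: 22.1
grip_force: 60.4
```

```bash
python3 -m jog '[[0,0,0,0,0,0.002,1],[0,0,0,0,0,0.004,1],[0,0,0,0,0,0.004,1]]'
```

```text
t: 16.9
eef_pos: [480.6, -227.4, 128.4]
ee_rot: [-0.0, 1.0, -0.0, 0.0]
force: [-7.2, 4.0, 16.7]
width: 21.9
grip_force: 62.5
```

```bash
python3 -m jog '[[0,0,0,0,0,-0.004,1],[0,0,0,0,0,-0.004,-1],[0,0,0,0,0,-0.004,-1],[0,0,0,0,0,-0.004,-1],[0,0,0,0,0,-0.004,-1],[0,0,0,0,0,-0.1,-1],[0,0,0,0,0,-0.2,-1],[0,0,0,0,0,-0.3,-1],[0,0,0,0,0,-0.3,-1],[0,0,0,0,0,-0.3,-1]]'
python3 - <<'E'
from h import *
im,d,p=cap("wrist");W=wfish(d,p);s=arm.sense();print(s["eef_pos"])
D=sel(W,390,570,-320,-138,92,104);print("disc",np.median(D[:,2]),circ(hull(D)));A=np.c_[D[:,:2],np.ones(len(D))];print("plane",np.linalg.lstsq(A,D[:,2],rcond=None)[0])
C=sel(W,450,510,-258,-198,116,130);print("collar",np.median(C[:,2]),circ(C))
K=sel(W,450,510,-258,-198,149,160);print("knob",np.median(K[:,2]),cv2.minEnclosingCircle(hull(K)))
cv2.imwrite("pics/w5.png",im[:,:,::-1])
E
```

```text
t: 18.15
eef_pos: [480.4, -227.4, 216.6]
ee_rot: [0.0, 1.0, 0.0, -0.0]
force: [0.5, 0.3, -1.0]
width: 84.9
grip_force: 0.0
[ 480.16459637 -227.26790162  216.31385044]
disc 97.74463209054448 (array([ 479.2, -231.1,   69.1]), 56, np.float64(0.15))
plane [-1.23254312e-04  4.92591663e-04  9.79378205e+01]
collar 123.32978275637316 (array([ 478.4, -231.1,   18.3]), 709, np.float64(1.27))
knob 152.50220206475666 ((479.9627990722656, -229.10336303710938), 12.05458927154541)
```

View pics/w5.png

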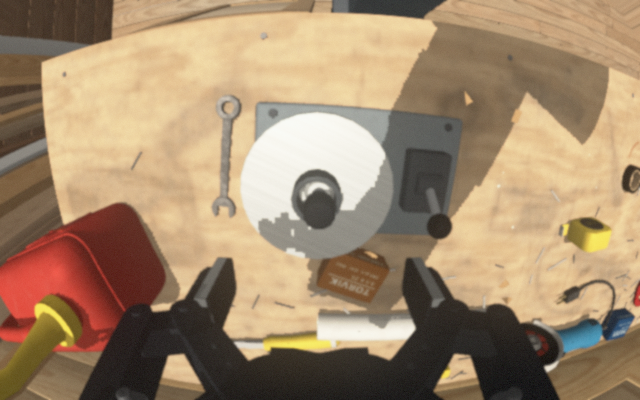

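The view shows the cover seated level on the drum at (317,185), with the knob central at (318,208) and released, and the toggle leaning back to off at (437,225). The disc top reads 97.7 mm against 98 expected. Next I grip the collar.

```bash
python3 -m jog '[[0,0,0,0,0,0.12,-1],[0,0,0,0,0,0.24,-1],[0,0,0,0,0,0.34,-1],[0,0,0,0,0,0.39,-1],[0,0,0,0,0,0.39,-1],[0,0,0,0,0,0.39,0]]';python3 -m jog '[[0,0,0,0,0,0,1],[0,0,0,0,0,0,1],[0,0,0,0,0,0,1],[0,0,0,0,0,0,1],[0,0,0,0,0,0,1],[0,0,0,0,0,0,1]]'
```

```text
t: 18.95
eef_pos: [481.1, -227.7, 101.2]
ee_rot: [0.0, 1.0, -0.0, 0.001]
force: [-0.2, -0.4, -0.7]
width: 69.6
grip_force: 0.0
t: 19.7
eef_pos: [481.1, -227.7, 101.5]
ee_rot: [0.0, 1.0, -0.0, 0.001]
force: [-3.2, 1.5, 11.0]
width: 40.3
grip_force: 59.7
```

```bash
python3 -m jog '[[0,0,0,0,0,-0.01,1],[0,0,0,0,0,-0.025,1],[0,0,0,0,0,-0.045,1],[0,0,0,0,0,-0.07,1],[0,0,0,0,0,-0.1,1],[0,0,0,0,0,-0.13,1],[0,0,0,0,0,-0.16,1],[0,0,0,0,0,-0.19,1],[0,0,0,0,0,-0.22,1]]'; python3 -m jog '[[0,0,0,0,0,-0.04,1],[0,0,0,0,0,-0.08,1],[0,0,0,0,0,-0.11,1],[0,0,0,0,0,-0.125,1],[0,0,0,0,0,-0.125,1],[0,0,0,0,0,-0.125,1],[0,0,0,0,0,-0.125,1],[0,0,0,0,0,-0.125,1]]'
python3 - <<'E'
from h import *
im,d,p=cap("wrist");im2,d2,p2=cap("side");W=wfish(d,p);s=arm.sense();print(s)
D=sel(W,390,570,-320,-138,185,210);print("disc",np.median(D[:,2]),circ(hull(D)))
W2=world(d2,p2);A=sel(W2,400,560,-310,-150,70,170);print(np.histogram(A[:,2],bins=np.arange(70,175,5)))
cv2.imwrite("pics/f.png",np.hstack([cv2.resize(im,(400,250)),cv2.resize(im2[80:230,250:410],(267,250))])[:,:,::-1])
E
```

```text
t: 20.82
eef_pos: [480.5, -227.4, 166.8]
ee_rot: [-0.0, 1.0, -0.0, -0.0]
force: [-0.2, 0.3, -1.6]
width: 40.3
grip_force: 60.6
t: 21.82
eef_pos: [480.4, -227.4, 203.5]
ee_rot: [0.0, 1.0, 0.0, -0.0]
force: [-0.4, -0.9, -2.8]
width: 39.8
grip_force: 60.6
{'t': 21.925, 'joint_positions': array([-4.42027837e-01,  2.84372755e-01, -1.12356828e-02,  1.27535492e+00,
        5.64824409e-06, -4.42013356e-01]), 'qvel': array([ 8.23989521e-04, -9.63013733e-05, -1.13530826e-04,  8.37932760e-05,
       -1.17032960e-03, -9.97427357e-04]), 'joint_efforts': array([ 1.52976281e-03, -7.57744074e+01,  4.91641831e+01,  2.83579910e-03,
       -1.71419000e-03,  1.88519954e-05]), 'eef_pos': array([ 480.48066681, -227.39039146,  203.61156399]), 'ee_rot': array([ 7.24063060e-06,  9.99999996e-01,  3.82778935e-05, -7.42807907e-05]), 'force': array([ 0.78270691,  0.40631149, -1.91579132]), 'ft_torque': array([-0.00283471,  0.0172652 , -0.02230568]), 'grip_force': 60.60752257704735, 'width': 39.80597428047811}
disc 199.7734688641135 (array([ 478.5, -229. ,   69.1]), 67, np.float64(0.12))
(array([ 38,  42,  46,  52, 271,  33,   9,   3,   3,   6,   2,   5,   7,
        11,  10,   7,  16,   0,   0,   0]), array([ 70,  75,  80,  85,  90,  95, 100, 105, 110, 115, 120, 125, 130,
       135, 140, 145, 150, 155, 160, 165, 170]))
```

View pics/f.png

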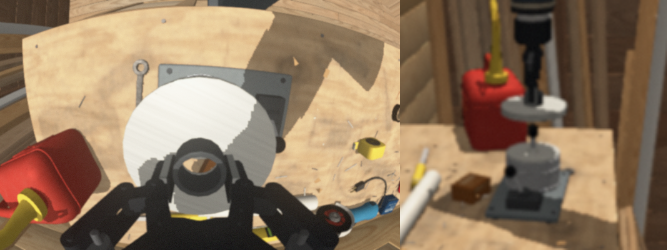

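The view shows the cover held level by its collar (disc top at 200 mm). The inner lid is still seated, with its flange at about 94 mm and knob at about 153 mm, and the toggle is leaning back.

```bash
python3 -c "
from plant import arm
print(arm.sign_off())"
```

```text
the job is handed in; nothing more can be done
None
```

I switched the tumbler off and seated both lids on the drum; the cover is now held level by its collar about 102 mm above where it lay, the inner lid is still home, and the job is handed in (it returned no verdict).

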